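Lay a sample box down in the reader dock

ROBOT

A 6-joint arm with a two-finger parallel gripper is mounted at the origin on the work surface. World frame = base frame: x ahead of the robot, y to its left, z up, the work surface at z = 0. Lengths are in m, angles in rad, forces in N, time in s.
With the tool pointing down it reaches from about 0.35 to 0.8 m from the base axis. Payload 7.3 kg.
Tool frame: the origin (TCP) lies at the very end of the fingers, on their centre line; the grasp point (between the pads) lies 19 mm behind it; z points along the fingers, y is the direction in which the jaws open and shut (so a half turn about z gives the same grasp; the last joint's range is limited). The gripper opens to 85 mm and grips with 20 to 120 N. Pads are 22 mm wide; open, the fingers measure 114 mm over their backs; the gripper's body (76 mm by 85 mm) begins 54 mm behind the grasp point. The pads swing forward as they close: fully open they stand 13 mm farther back than shut.
Start: joints at [1.107, 0.342, 1.524, -0, 1.275, -0.146], TCP at [0.164, 0.499, 0.231] pointing down, gripper open.
Joint ranges: [-2.53, 2.53], [-0.77, 2.02], [0.04, 2.7], [-1, 4.14], [0.28, 2.66], [-3.11, 3.11]. Speed limits (rad/s): [2.57, 2.57, 3.14, 3.14, 3.14, 3.14].

INTERFACE

Orientations are given as a rotation vector (axis times angle).
In Python, from station import manip gives the robot as it stands.
- The arm moves only by the shell command python3 -m jog 'ROWS' [FORCE]. ROWS is JSON, a list of rows, each an object of numbers: "hand": the closure, from 0 (fully open) to 1 (shut); "x", "y", "z": the shift along the tool's x, y, z scaled (see below); "spin": the turn about the tool's z scaled (see below). In form: [{"hand": .., "x": .., "y": .., "z": .., "spin": ..}, ...]. A call has 1 to 12 rows; each row shifts and turns the commanded pose from where the row before left it, along the tool's axes as they then stand; what a row does not reach is not made up. The controller multiplies each number of a shift by 120 mm and each number of a turn by 120 degrees. A row lasts 1/12 s, in which the tool goes at most 41.7 mm and 7.16 degrees, less where a joint would pass 70% of its speed; a pose out of reach is approached as far as the arm can. A call with a number of a shift or a turn outside -1 to 1 is refused whole. A call with a gripper value outside its range is refused whole. The fingers move at their own pace and stop on an object; FORCE is the grip in N (left out, the last holds). Time passes only in rows, so rows that do not move let the fingers close. It gives the time, the measured TCP pose, the force and the opening at its end, in the units of the state.
- manip.sense(): the state, without advancing time (a new reading comes with each control period).
- manip.get_image(name): name is "scene" or "top"; returns a dict with "color" (420x560x3 uint8, red, green, blue), "range_z" (420x560 float32, m along the optical axis (not along the pixel's ray), 0 where there is no reading), "vfov" (degrees; the focal length in pixels is half the picture's height over the tangent of half this angle, whatever the lens; pixels are square), "cx", "cy" (the principal point, pixels), "T" (4x4, takes a point from camera to world coordinates). Camera axes: x right, y up, looking along -z (the intrinsics and any distortion apply to the point x, -y, -z); pixel columns grow to the right and rows downward; lengths in m; the calibration is good to about 2 mm. A picture is of the moment at which its call begins.
- manip.close_job(): hands the job in, once; it reports no verdict.
Trained networks look in a picture, given as the dict that the camera call returned (one of the last four; its "shot" number tells which), for a name from the list of things; names that differ only in an ending like _2 or _b are one class to them, and where a whole thing is asked for, a point or a joint stands for the part that bears it (a point fixed in the world has none). Each returns a list of dicts, best first, with "score" (0 to 1); they miss things now and then, are a little off and sometimes report something else, mostly with a low value. They report only what shows in the picture. A call takes as long as a camera call.
- manip.look_for(thing, picture): "xyz" ([x, y, z] in m, in world coordinates, good to about 4 mm: the middle of the surface that is visible of it).
The state is a dict: "clock": time; "qpos": joint angles; "qvel": joint speeds; "tau": joint torques, N m; "tool_pos": TCP position; "ee_rot": TCP orientation; "wrist_force": force on the tool from outside, world axes, zero at the start; "moment": the same for the moment, N m; "grip_width": finger opening in m.
Only numpy, scipy, OpenCV 4.12 (cv2) and the standard library are available. Lean on these libraries where they do the work, as an engineer would, in place of code of your own. Each camera call takes 0.05 s, during which the arm holds its last target.

TASK

Push over the sample box with the green lid that stands in the dock, so that it lies in the channel with its dark window facing up, then push it along the channel until its lid is flush against the face of the white reader. Use only pushes with the fingers: do not lift or carry the box at any time, and leave everything else on the table where it is. Finish with the fingers clear.

Things in the scene. Friction and masses are not known exactly. Their poses are not given: they have to be found in the camera images.
- dock: grey dock fixed to the table. Origin on the table under the channel's centre line; x along the channel to the reader, z up. Base plate x -190 to 210 mm, 130 mm wide, 6 mm thick. Two low rails (x -155 to 115 mm, tops 22 mm above the table) lean outwards: channel about 80 mm wide at the bottom, 95 mm at the top. White reader block fills x 125 to 210 mm, 130 mm wide, 105 mm tall
- reader_face (a point): point on the channel's centre line in the reader's flat face, which is the channel's rigid end stop (dock x = 125 mm); 38 mm above the table, axes as the dock's
- box_center (a point): centre of the sample box: white, green lid, 64 x 64 x 150 mm, 0.25 to 0.5 kg, standing loose in the channel on the dock's plate, roughly square to it. Axes: z from underside to lid, x from the face with the dark window to the plain face, which looks to the reader. Lying home, window up: x down, z to the reader, centre 38 mm and upper face 70 mm above the table
- box_heel (a point): middle of the lower edge of the box's plain face (box x = 32 mm, at the underside). Pushed high on the window face, the box tips about this edge, which stays on the plate, and falls by itself once it leans about 23 degrees; then 30 to 90 mm are left between lid and reader. Axes as the box's
- box_lid (a point): centre of the top of the box's green lid, axes as the box's; when home it lies against the reader's face
- spare_center (a point): bystander, stays where it is: a like sample box with an orange lid, 64 x 64 x 150 mm, standing on the table to one side; point at its centre
- glass_a_center (a point): bystander, stays where it is: empty translucent whitish conical cupping glass, 76 mm wide at the rim, 62 mm tall; point at its centre, 31 mm up; stands beside the dock on its right (dock -y) side
- glass_b_center (a point): bystander, stays where it is: empty translucent whitish conical cupping glass, 76 mm wide at the rim, 62 mm tall; point at its centre, 31 mm up; stands beside the dock on its left (dock +y) side
- glass_c_center (a point): bystander, stays where it is: empty translucent whitish conical cupping glass, 76 mm wide at the rim, 62 mm tall; point at its centre, 31 mm up; stands to one side
- jar_center (a point): bystander, stays where it is: amber jar with a black cap, 72 mm wide, 110 mm tall; point at its centre
- scoop_center (a point): bystander, stays where it is: shallow blue open sample tray 90 x 160 x 28 mm; point at its centre
- spoon_grip (a point): bystander, stays where it is: cupping spoon 170 mm long lying on the table; point on its handle
- box: the same sample box; origin at the centre of its underside, axes as above. It slides along the plate when pushed with about 2 to 6 N

How it is judged:
On the way, in this order (a step that is already met when the one before it is completed fails the run):
1. the box lies in the dock with its window up (angle between box_center's own x axis and vertical above 3.05 rad), for 0.2 s.
2. the box is pushed home, its lid against the reader (angle between box_center's own x axis and vertical above 3.05 rad and x of box_lid in the frame of dock above 0.12 m and z of box_lid in the frame of dock below 0.045 m and angle between the z axis of box_lid and the x axis of dock, either way round below 0.1 rad), for 0.2 s.
At the end, for the whole second after the job is handed in: The box lies flat in the channel, window up (within 5 degrees), on the dock's plate, its lid within 5 mm of the reader's face and square to it within about 6 degrees, at rest (all of step 2 and linear speed of box below 0.02 m/s); the robot touches nothing.
It fails at once if the box is lifted, or tipped the wrong way: its tipping edge rises more than 15 mm off the plate (height (world z) of box_heel above 0.021 m).
It fails at once if a bystander (spare box, glass, jar, blue tray or spoon) is moved more than 20 mm (distance of any of spare_center, glass_a_center, glass_b_center, glass_c_center, jar_center, scoop_center, spoon_grip from where it was at the start of the episode above 0.02 m).
It also fails if it takes over 42 s, if anything falls off the work surface, if the arm or the gripper's body presses on something with over 40 N, if the wrist force passes 120 N, or if a joint passes its speed limit or range.

## Working session

There is one attempt and no reset: what is moved stays moved. The work goes in short steps, Python scripts to look and compute and a shell command to move; the robot and the scene stay as the last step left them, time stands still between calls to the robot, and variables do not carry over. Pictures are saved under pics/ and viewed, and the job is handed in when it is done.

```bash
ls; mkdir -p pics
cat > h.py <<'E'
from station import manip
import numpy as np, cv2
def shot(name, fn):
    p=manip.get_image(name); cv2.imwrite('pics/'+fn,p['color'][:,:,::-1]); return p
def world(p,u,v):
    f=p['color'].shape[0]/2/np.tan(np.radians(p['vfov'])/2)
    z=p['range_z'][int(v),int(u)]
    c=np.array([(u-p['cx'])/f*z,-(v-p['cy'])/f*z,-z,1]); return (p['T']@c)[:3]
E
python3 - <<'E'
from h import *
np.set_printoptions(precision=4,suppress=True)
s=manip.sense(); print(s)
for n in ['scene','top']:
    p=shot(n,n+'1.png'); print({k:v for k,v in p.items() if k not in('color','range_z')})
    for t in ['dock','reader_face','box_center','box_lid','spare_center','glass_a_center','jar_center','scoop_center','spoon_grip']:
        print(t,[(np.round(d['xyz'],3),round(d['score'],2)) for d in manip.look_for(t,p)])
E
```

```text
pics
{'clock': 0.0, 'qpos': array([ 1.107 ,  0.3427,  1.525 ,  0.    ,  1.2754, -0.146 ]), 'qvel': array([-0.0006,  0.0004, -0.0008, -0.0002, -0.0025, -0.0001]), 'tau': array([  0.0005, -43.3692, -24.6001,  -0.0003,   0.008 ,  -0.    ]), 'tool_pos': array([0.1638, 0.4983, 0.2306]), 'ee_rot': array([-0.4969, -3.1015,  0.0024]), 'wrist_force': array([-0.1957, -0.3874,  0.7799]), 'moment': array([-0.    ,  0.034 , -0.0458]), 'grip_width': 0.08554161635853727}
{'vfov': 54.10293074019083, 'cx': 284.1450617427332, 'cy': 213.41445828574038, 'T': array([[ 0.5794, -0.5283,  0.6206,  1.2388],
       [ 0.8149,  0.3626, -0.4522, -0.449 ],
       [ 0.0138,  0.7677,  0.6406,  0.8579],
       [ 0.    ,  0.    ,  0.    ,  1.    ]]), 'shot': 1}
dock [(array([0.497, 0.102, 0.008]), 0.6)]
reader_face [(array([0.497, 0.099, 0.008]), 0.75), (array([0.516, 0.579, 0.012]), 0.51)]
box_center [(array([ 0.688, -0.396,  0.119]), 0.51)]
box_lid [(array([ 0.491, -0.112,  0.106]), 0.69), (array([0.495, 0.098, 0.008]), 0.46), (array([ 0.466, -0.427,  0.041]), 0.16)]
spare_center [(array([ 0.689, -0.396,  0.118]), 
[... 444 characters left out ...]
465,  0.3287],
       [-0.9998, -0.0095,  0.0194,  0.0715],
       [ 0.0178,  0.1467,  0.989 ,  1.3924],
       [ 0.    ,  0.    ,  0.    ,  1.    ]]), 'shot': 2}
dock [(array([0.473, 0.072, 0.01 ]), 0.86), (array([ 0.644, -0.374,  0.142]), 0.67)]
reader_face [(array([0.469, 0.071, 0.008]), 0.76)]
box_center [(array([ 0.456, -0.099,  0.158]), 0.64)]
box_lid [(array([ 0.458, -0.099,  0.155]), 0.61)]
spare_center [(array([ 0.648, -0.374,  0.141]), 0.63)]
glass_a_center [(array([0.599, 0.054, 0.026]), 0.7)]
jar_center [(array([0.61 , 0.381, 0.11 ]), 0.95), (array([ 0.645, -0.375,  0.145]), 0.19)]
scoop_center [(array([0.526, 0.557, 0.002]), 0.9)]
spoon_grip [(array([0.417, 0.445, 0.012]), 0.6)]
```

View pics/scene1.png

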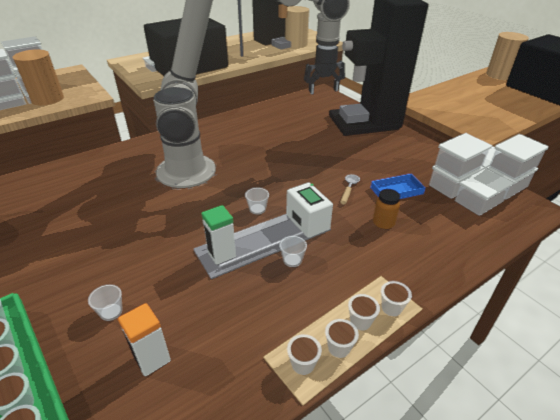

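View pics/top1.png

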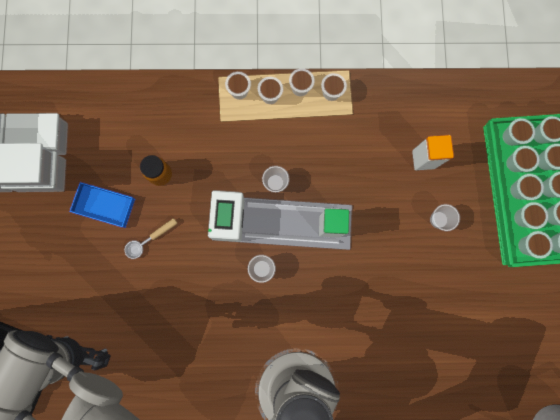

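The scene picture shows the green-lidded box at about (218,233), the white reader at (308,208) and glasses at (293,250) and (257,200). In the top view the lid is at (336,221), the reader at (226,215), and the channel runs along world +y. Next I fit rectangles to the depth data to get exact poses.

```bash
cat >> h.py <<'E'
def cloud(p):
    h,w=p['range_z'].shape; f=h/2/np.tan(np.radians(p['vfov'])/2)
    v,u=np.mgrid[:h,:w]; z=p['range_z']
    c=np.stack([(u-p['cx'])/f*z,-(v-p['cy'])/f*z,-z],-1)
    P=c@p['T'][:3,:3].T+p['T'][:3,3]; P[z<=0]=np.nan; return P
def rect(P,m):
    q=P[m][:,:2].astype(np.float32); (c,s,a)=cv2.minAreaRect(q*1000); return np.round(c,1),np.round(s,1),round(a,2),m.sum()
E
python3 - <<'E'
from h import *
np.set_printoptions(precision=4,suppress=True)
for n in ['top','scene']:
    p=manip.get_image(n); P=cloud(p); X,Y,Z=P[...,0],P[...,1],P[...,2]
    roi=(X>0.3)&(X<0.6)&(Y>-0.2)&(Y<0.3)
    for nm,lo,hi,y0,y1 in [('reader top',.095,.115,.05,.3),('lid',.148,.165,-.2,.05),('plate',.003,.012,-.2,.3)]:
        m=roi&(Z>lo)&(Z<hi)&(Y>y0)&(Y<y1)
        m=cv2.morphologyEx(m.astype(np.uint8),cv2.MORPH_OPEN,np.ones((3,3)))>0
        print(n,nm,rect(P,m),np.median(Z[m]), X[m].mean(),Y[m].mean())
    t=(X>.3)&(X<.7)&(Y>-.2)&(Y<.3)&(Z<.004); print('table',np.median(Z[t]))
    # reader face points: vertical band
    m=roi&(Z>.03)&(Z<.095)&(Y>.05)&(Y<.25)&(abs(X-.47)<.04)
    print('face band y', np.percentile(Y[m],[2,25,50,98]) if m.sum() else None)
E
```

```text
top reader top (array([485.6, 189.3]), array([ 85.4, 130.8]), 85.58, np.int64(1474)) 0.10479446418242222 0.48368657312077673 0.18856557805438623
top lid (array([ 460.5, -105.1]), array([64.1, 64.1]), 86.48, np.int64(592)) 0.15513279200216468 0.45978092820842115 -0.1053001109905474
top plate (array([499.3, -12.4]), array([313.2, 188.8]), 85.54, np.int64(1049)) 0.006009648022296865 0.4696801557327527 0.0036368290612486215
table -0.0007143597178631556
face band y [0.144  0.1462 0.1473 0.2332]
scene reader top (array([489.2, 191.1]), array([ 87.7, 129.6]), 84.52, np.int64(815)) 0.10596118411587951 0.49488228510463367 0.18538213215443325
scene lid (array([ 462.6, -104.1]), array([64. , 64.9]), 86.05, np.int64(422)) 0.1561429123217905 0.4668348185025723 -0.10566483348475615
scene plate (array([475.3,  -7.5]), array([319.7, 135.6]), 83.31, np.int64(2022)) 0.006605432102853359 0.480346185316144 -0.011547962007775926
table 0.0005078981702612007
face band y [0.1459 0.1486 0.1503 0.1546]
```

Dock heading is about 85.3° in world (channel along +y), and the box is centred at about (461,-105) mm with its rear face at dock x ≈ -160. Plan: turn the jaw axis across the channel, go over behind the box, then push high.

```bash
python3 -m jog '[{"hand":0.5,"spin":0.058},{"hand":0.5,"spin":0.058},{"hand":0.5,"spin":0.058},{"hand":0.5,"spin":0.058},{"hand":0.5,"spin":0.058},{"hand":0.5,"spin":0.058},{"hand":0.5,"spin":0.058},{"hand":0.5,"spin":0.058},{"hand":0.5,"spin":0.058},{"hand":0.5,"spin":0.058},{"hand":0.5,"spin":0.058}]' 20
cat >> h.py <<'E'
from scipy.spatial.transform import Rotation as Ro
def st(target=None):
    s=manip.sense(); R=Ro.from_rotvec(s['ee_rot']).as_matrix()
    print('t',s['clock'],'pos',np.round(s['tool_pos'],4),'xax',np.round(R[:,0],3),'zax',np.round(R[:,2],3),'F',np.round(s['wrist_force'],2),'w',round(s['grip_width'],4),'q',np.round(s['qpos'],2))
    if target is not None: print('units',np.round(R.T@(np.array(target)-s['tool_pos'])/0.12,3))
E
python3 - <<'E'
from h import *
st([.40,.2,.24])
E
```

```text
t 1.1 pos [0.164  0.4987 0.2313] xax [-0.95   0.312 -0.   ] zax [ 0.  0. -1.] F [0.78 0.49 0.  ] w 0.0857 q [ 1.11  0.34  1.52  0.    1.28 -0.15]
units [-2.646 -1.75  -0.072]invalid input at $[0]: expected keys hand, x, y, z, spin
```

```bash
python3 -m jog '[{"hand":0.5,"x":0,"y":0,"z":0,"spin":0.058},{"hand":0.5,"x":0,"y":0,"z":0,"spin":0.058},{"hand":0.5,"x":0,"y":0,"z":0,"spin":0.058},{"hand":0.5,"x":0,"y":0,"z":0,"spin":0.058},{"hand":0.5,"x":0,"y":0,"z":0,"spin":0.058},{"hand":0.5,"x":0,"y":0,"z":0,"spin":0.058},{"hand":0.5,"x":0,"y":0,"z":0,"spin":0.058},{"hand":0.5,"x":0,"y":0,"z":0,"spin":0.058},{"hand":0.5,"x":0,"y":0,"z":0,"spin":0.058},{"hand":0.5,"x":0,"y":0,"z":0,"spin":0.058},{"hand":0.5,"x":0,"y":0,"z":0,"spin":0.058}]' 20
python3 - <<'E'
from h import *
st([.42,.2,.24])
E
```

```text
clock: 2.02
tool_pos: [0.164, 0.4987, 0.2313]
ee_rot: [-2.318, -2.12, -0.0]
wrist_force: [0.4, 0.2, -0.2]
grip_width: 0.0427
t 2.0167 pos [0.164  0.4987 0.2313] xax [0.089 0.996 0.   ] zax [ 0.  0. -1.] F [ 0.38  0.22 -0.18] w 0.0427 q [1.11 0.34 1.52 0.   1.28 1.2 ]
units [-2.29   2.346 -0.073]
```

```bash
python3 -m jog '[{"hand":0.5,"x":-0.21,"y":0.215,"z":-0.01,"spin":0},{"hand":0.5,"x":-0.21,"y":0.215,"z":-0.01,"spin":0},{"hand":0.5,"x":-0.21,"y":0.215,"z":-0.01,"spin":0},{"hand":0.5,"x":-0.21,"y":0.215,"z":-0.01,"spin":0},{"hand":0.5,"x":-0.21,"y":0.215,"z":-0.01,"spin":0},{"hand":0.5,"x":-0.21,"y":0.215,"z":-0.01,"spin":0},{"hand":0.5,"x":-0.21,"y":0.215,"z":-0.01,"spin":0},{"hand":0.5,"x":-0.21,"y":0.215,"z":-0.01,"spin":0},{"hand":0.5,"x":-0.21,"y":0.215,"z":-0.01,"spin":0},{"hand":0.5,"x":-0.21,"y":0.215,"z":-0.01,"spin":0},{"hand":0.5,"x":-0.21,"y":0.215,"z":-0.01,"spin":0}]'
python3 - <<'E'
from h import *
st([.455,-.185,.24])
E
```

```text
clock: 2.93
tool_pos: [0.4247, 0.1973, 0.2448]
ee_rot: [2.312, 2.127, 0.001]
wrist_force: [0.9, 0.8, 0.2]
grip_width: 0.0428
t 2.9333 pos [0.4247 0.1973 0.2448] xax [0.083 0.997 0.   ] zax [ 0.001  0.    -1.   ] F [0.87 0.82 0.2 ] w 0.0428 q [0.27 0.23 1.65 0.   1.27 0.35]
units [-3.154  0.516  0.039]
```

```bash
python3 -m jog '[{"hand":0.5,"x":-0.3,"y":0.05,"z":0,"spin":0},{"hand":0.5,"x":-0.3,"y":0.05,"z":0,"spin":0},{"hand":0.5,"x":-0.3,"y":0.05,"z":0,"spin":0},{"hand":0.5,"x":-0.3,"y":0.05,"z":0,"spin":0},{"hand":0.5,"x":-0.3,"y":0.05,"z":0,"spin":0},{"hand":0.5,"x":-0.3,"y":0.05,"z":0,"spin":0},{"hand":0.5,"x":-0.3,"y":0.05,"z":0,"spin":0},{"hand":0.5,"x":-0.3,"y":0.05,"z":0,"spin":0},{"hand":0.5,"x":-0.3,"y":0.05,"z":0,"spin":0},{"hand":0.5,"x":-0.3,"y":0.05,"z":0,"spin":0},{"hand":0.5,"x":-0.15,"y":0.02,"z":0,"spin":0},{"hand":0.5,"x":0,"y":0,"z":0,"spin":0}]'
python3 - <<'E'
from h import *
st([.455,-.185,.130])
shot('scene','scene2.png');shot('top','top2.png')
E
```

```text
clock: 3.93
tool_pos: [0.4546, -0.1867, 0.2442]
ee_rot: [2.316, 2.122, -0.001]
wrist_force: [0.7, -0.3, -0.2]
grip_width: 0.0431
t 3.9333 pos [ 0.4546 -0.1867  0.2442] xax [ 0.087  0.996 -0.001] zax [ 0.    -0.001 -1.   ] F [ 0.75 -0.34 -0.21] w 0.0431 q [-0.55  0.27  1.59 -0.    1.28 -0.46]
units [0.015 0.002 0.951]
```

View pics/scene2.png

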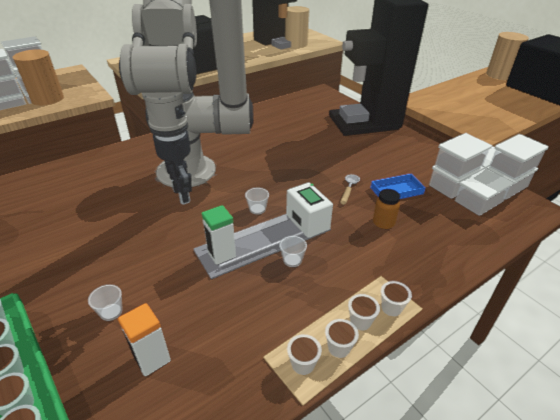

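View pics/top2.png

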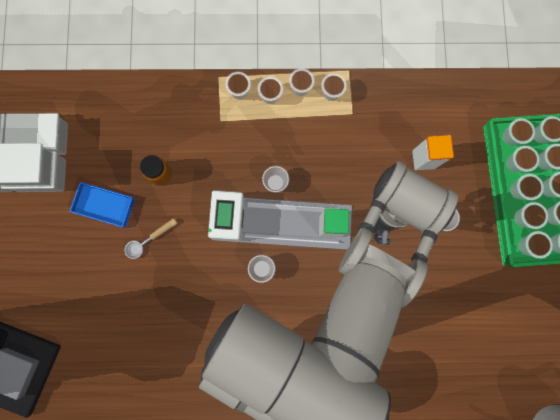

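The scene view shows the gripper behind the box (fingers at about (184,200) in scene and (383,236) in top) and everything undisturbed. Now I lower it and approach.

```bash
python3 -m jog '[{"hand":0.5,"x":0,"y":0,"z":0.23,"spin":0},{"hand":0.5,"x":0,"y":0,"z":0.23,"spin":0},{"hand":0.5,"x":0,"y":0,"z":0.23,"spin":0},{"hand":0.5,"x":0,"y":0,"z":0.23,"spin":0},{"hand":0.5,"x":0.08,"y":0,"z":0,"spin":0},{"hand":0.5,"x":0.08,"y":0,"z":0,"spin":0},{"hand":0.5,"x":0.05,"y":0,"z":0,"spin":0},{"hand":0.5,"x":0,"y":0,"z":0,"spin":0}]'
python3 - <<'E'
from h import *
st()
E
python3 -m jog '[{"hand":0.5,"x":0.03,"y":0,"z":0,"spin":0},{"hand":0.5,"x":0.03,"y":0,"z":0,"spin":0},{"hand":0.5,"x":0.03,"y":0,"z":0,"spin":0},{"hand":0.5,"x":0.03,"y":0,"z":0,"spin":0},{"hand":0.5,"x":0.03,"y":0,"z":0,"spin":0},{"hand":0.5,"x":0.03,"y":0,"z":0,"spin":0}]'
python3 - <<'E'
from h import *
st()
shot('scene','scene3.png')
E
```

```text
clock: 4.7
tool_pos: [0.4577, -0.1562, 0.136]
ee_rot: [2.307, 2.128, 0.002]
wrist_force: [-0.3, 0.5, 0.5]
grip_width: 0.0429
t 4.7 pos [ 0.4577 -0.1562  0.136 ] xax [ 0.081  0.997 -0.001] zax [ 0.003 -0.001 -1.   ] F [-0.35  0.5   0.52] w 0.0429 q [-0.49  0.37  1.77  0.    0.99 -0.41]
clock: 5.2
tool_pos: [0.4586, -0.1363, 0.1343]
ee_rot: [2.312, 2.127, 0.0]
wrist_force: [-0.4, -1.4, 1.1]
grip_width: 0.0426
t 5.2 pos [ 0.4586 -0.1363  0.1343] xax [ 0.083  0.997 -0.   ] zax [ 0. -0. -1.] F [-0.38 -1.45  1.11] w 0.0426 q [-0.45  0.37  1.79 -0.    0.99 -0.37]
```

View pics/scene3.png

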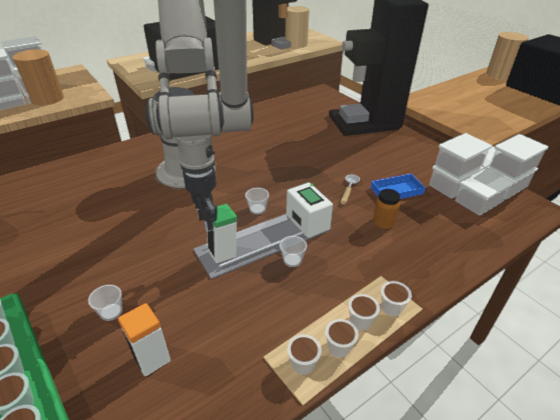

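The box is touched and leans slightly: the lid moved to (223,215) while the base stayed put. So it tips rather than slides, and I keep pushing.

```bash
python3 -m jog '[{"hand":0.5,"x":0.03,"y":0,"z":0,"spin":0},{"hand":0.5,"x":0.03,"y":0,"z":0,"spin":0},{"hand":0.5,"x":0.03,"y":0,"z":0,"spin":0},{"hand":0.5,"x":0.03,"y":0,"z":0,"spin":0},{"hand":0.5,"x":0.03,"y":0,"z":0,"spin":0},{"hand":0.5,"x":0.03,"y":0,"z":0,"spin":0},{"hand":0.5,"x":0.03,"y":0,"z":0,"spin":0},{"hand":0.5,"x":0.03,"y":0,"z":0,"spin":0}]'
python3 - <<'E'
from h import *
st()
shot('scene','scene4.png')
E
```

```text
clock: 5.92
tool_pos: [0.4608, -0.1072, 0.134]
ee_rot: [-2.312, -2.127, -0.0]
wrist_force: [-0.5, -0.7, 0.7]
grip_width: 0.0425
t 5.9167 pos [ 0.4608 -0.1072  0.134 ] xax [0.083 0.997 0.   ] zax [-0.  0. -1.] F [-0.51 -0.66  0.69] w 0.0425 q [-0.39  0.36  1.8   0.    0.98 -0.31]
```

View pics/scene4.png

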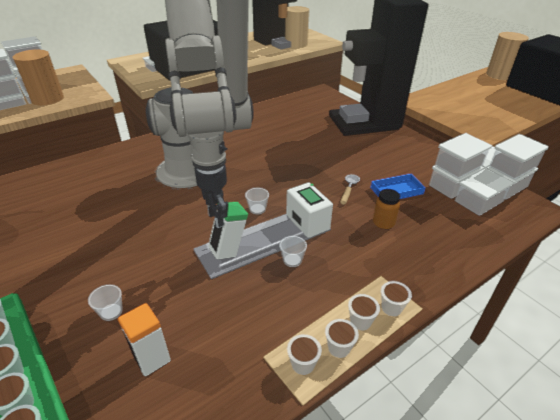

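The box leans about 18° about its heel edge, with the lid at (235,212). I push a little further.

```bash
python3 -m jog '[{"hand":0.5,"x":0.03,"y":0,"z":0,"spin":0},{"hand":0.5,"x":0.03,"y":0,"z":0,"spin":0},{"hand":0.5,"x":0.03,"y":0,"z":0,"spin":0},{"hand":0.5,"x":0.03,"y":0,"z":0,"spin":0},{"hand":0.5,"x":0.03,"y":0,"z":0,"spin":0},{"hand":0.5,"x":0,"y":0,"z":0,"spin":0},{"hand":0.5,"x":0,"y":0,"z":0,"spin":0},{"hand":0.5,"x":0,"y":0,"z":0,"spin":0},{"hand":0.5,"x":0,"y":0,"z":0,"spin":0},{"hand":0.5,"x":0,"y":0,"z":0,"spin":0},{"hand":0.5,"x":0,"y":0,"z":0,"spin":0}]'
python3 - <<'E'
from h import *
st()
shot('scene','scene5.png')
E
```

```text
clock: 6.88
tool_pos: [0.4624, -0.0898, 0.1341]
ee_rot: [-2.312, -2.127, -0.0]
wrist_force: [-0.7, -0.2, 0.0]
grip_width: 0.0427
t 6.8833 pos [ 0.4624 -0.0898  0.1341] xax [0.083 0.997 0.   ] zax [ 0.  0. -1.] F [-0.67 -0.17  0.01] w 0.0427 q [-0.35  0.35  1.81  0.    0.98 -0.27]
```

View pics/scene5.png

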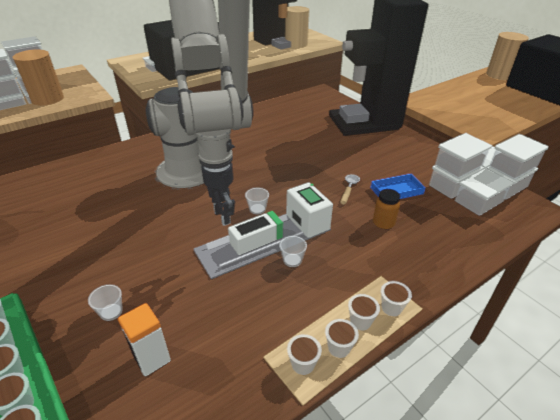

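The box lies in the channel with its window up at (253,227) and its lid towards the reader. I back off behind it and measure.

```bash
python3 -m jog '[{"hand":0.5,"x":-0.3,"y":0,"z":0,"spin":0},{"hand":0.5,"x":-0.3,"y":0,"z":0,"spin":0},{"hand":0.5,"x":0,"y":0,"z":0,"spin":0}]'
cat > m.py <<'E'
from h import *
import sys
for n in ['scene','top']:
    p=shot(n,n+sys.argv[1]+'.png'); P=cloud(p); X,Y,Z=P[...,0],P[...,1],P[...,2]
    m=(X>.42)&(X<.53)&(Y>-.14)&(Y<.16)&(Z>.058)&(Z<.08)
    m=cv2.morphologyEx(m.astype(np.uint8),cv2.MORPH_OPEN,np.ones((3,3)))>0
    q=P[m]; A=np.c_[q[:,:2],np.ones(len(q))]; k=np.linalg.lstsq(A,q[:,2],rcond=None)[0]
    print(n,'box top',rect(P,m),'z',np.median(Z[m]),'tilt',np.round(k[:2],3),'ymin/max',np.percentile(Y[m],[0.5,99.5]))
    g=p['color'].astype(int); gm=(g[...,1]>g[...,0]+40)&(g[...,1]>g[...,2]+30)&(X>.4)&(X<.55)&(Y>-.14)&(Y<.16)&(Z<.08)
    if gm.sum(): print('green',gm.sum(),np.nanpercentile(Y[gm],[1,99]))
st()
E
python3 m.py 6
```

```text
clock: 7.18
tool_pos: [0.4567, -0.1663, 0.1343]
ee_rot: [2.313, 2.122, -0.001]
wrist_force: [0.0, -0.4, 0.6]
grip_width: 0.0426
scene box top (array([469. ,  44.2]), array([218.2, 106.9]), 86.44, np.int64(978)) z 0.06993279962907195 tilt [-0.032  0.004] ymin/max [-0.06547882  0.15471249]
green 175 [0.062137   0.08322975]
top box top (array([467.6,   8. ]), array([150. ,  63.6]), 86.39, np.int64(1210)) z 0.06884932065851967 tilt [ 0.002 -0.003] ymin/max [-0.06679554  0.0814669 ]
green 174 [0.06152918 0.08421468]
t 7.2833 pos [ 0.4561 -0.1625  0.1339] xax [0.086 0.996 0.   ] zax [-0.  0. -1.] F [-0.27  0.6  -0.5 ] w 0.0429 q [-0.5   0.38  1.77  0.    0.99 -0.41]
```

View pics/top6.png

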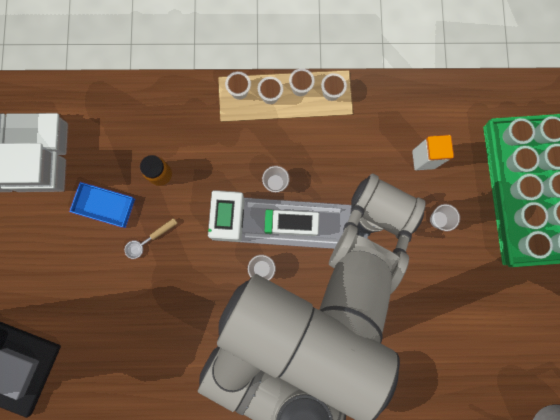

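The box lies flat (top z ≈ 0.069, tilt ≈ 0) at 86.4°, with its rear face at y ≈ -67 mm and its lid at +83 mm. The reader face is at about +147 mm, which leaves roughly 64 mm. In the top picture the lid is at (268,222) and the glasses are unmoved. I lower the fingers and approach the rear face.

```bash
python3 -m jog '[{"hand":0.5,"x":0,"y":0,"z":0.2,"spin":0},{"hand":0.5,"x":0,"y":0,"z":0.2,"spin":0},{"hand":0.5,"x":0,"y":0,"z":0.2,"spin":0},{"hand":0.5,"x":0,"y":0,"z":0.15,"spin":0},{"hand":0.5,"x":0,"y":0,"z":0.05,"spin":0},{"hand":0.5,"x":0.15,"y":0,"z":0,"spin":0},{"hand":0.5,"x":0.15,"y":0,"z":0,"spin":0},{"hand":0.5,"x":0.15,"y":0,"z":0,"spin":0},{"hand":0.5,"x":0.15,"y":0,"z":0,"spin":0},{"hand":0.5,"x":0,"y":0,"z":0,"spin":0}]'
python3 - <<'E'
from h import *
st([.46,-.014,.036])
E
```

```text
clock: 8.12
tool_pos: [0.4623, -0.0866, 0.0387]
ee_rot: [-2.308, -2.13, -0.001]
wrist_force: [-1.0, 1.0, -0.4]
grip_width: 0.0427
t 8.1167 pos [ 0.4623 -0.0866  0.0387] xax [0.08  0.997 0.001] zax [-0.     0.001 -1.   ] F [-1.01  0.97 -0.37] w 0.0427 q [-0.35  0.51  1.9   0.    0.73 -0.27]
units [ 0.601 -0.068  0.023]
```

```bash
python3 -m jog '[{"hand":0.5,"x":0.04,"y":0,"z":0,"spin":0},{"hand":0.5,"x":0.04,"y":0,"z":0,"spin":0},{"hand":0.5,"x":0.04,"y":0,"z":0,"spin":0},{"hand":0.5,"x":0.04,"y":0,"z":0,"spin":0},{"hand":0.5,"x":0.04,"y":0,"z":0,"spin":0},{"hand":0.5,"x":0.04,"y":0,"z":0,"spin":0},{"hand":0.5,"x":0.04,"y":0,"z":0,"spin":0},{"hand":0.5,"x":0.04,"y":0,"z":0,"spin":0},{"hand":0.5,"x":0.04,"y":0,"z":0,"spin":0},{"hand":0.5,"x":0.04,"y":0,"z":0,"spin":0},{"hand":0.5,"x":0.04,"y":0,"z":0,"spin":0},{"hand":0.5,"x":0,"y":0,"z":0,"spin":0}]'
python3 m.py 7
```

```text
clock: 9.12
tool_pos: [0.4666, -0.0359, 0.0379]
ee_rot: [-2.311, -2.127, -0.0]
wrist_force: [0.4, 0.5, 0.9]
grip_width: 0.0433
scene box top (array([468.7,  53.5]), array([199.1, 106.6]), 86.19, np.int64(798)) z 0.0700663570907405 tilt [-0.048  0.006] ymin/max [-0.04678631  0.15427834]
green 159 [0.10131913 0.1213282 ]
top box top (array([474.4,  71.4]), array([103.2,  64.1]), 85.23, np.int64(806)) z 0.06905843959429114 tilt [ 0.01  -0.019] ymin/max [0.02270668 0.12298509]
green 168 [0.10052971 0.12298013]
t 9.2167 pos [ 0.4662 -0.0362  0.0377] xax [0.083 0.997 0.001] zax [-0.001  0.001 -1.   ] F [-1.12  0.43  0.66] w 0.0427 q [-0.24  0.5   1.91  0.    0.73 -0.16]
```

View pics/scene7.png

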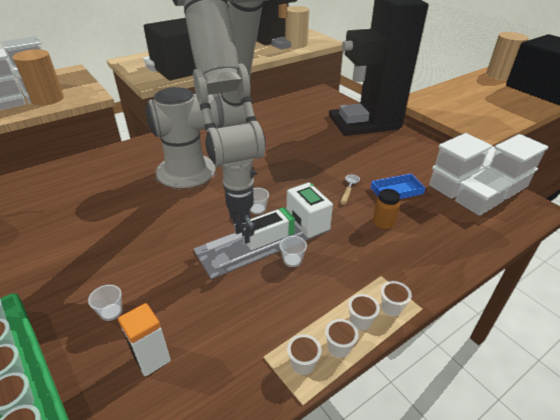

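The lid is now at (288,222) with about 25 mm left. I continue gently and watch the force.

```bash
python3 -m jog '[{"hand":0.5,"x":0.03,"y":0,"z":0,"spin":0},{"hand":0.5,"x":0.03,"y":0,"z":0,"spin":0},{"hand":0.5,"x":0.03,"y":0,"z":0,"spin":0},{"hand":0.5,"x":0.03,"y":0,"z":0,"spin":0},{"hand":0.5,"x":0.03,"y":0,"z":0,"spin":0},{"hand":0.5,"x":0.02,"y":0,"z":0,"spin":0},{"hand":0.5,"x":0,"y":0,"z":0,"spin":0}]'
python3 -m jog '[{"hand":0.5,"x":0.015,"y":0,"z":0,"spin":0},{"hand":0.5,"x":0.015,"y":0,"z":0,"spin":0}]'
python3 -m jog '[{"hand":0.5,"x":0.015,"y":0,"z":0,"spin":0}]'
python3 m.py 8
```

```text
clock: 9.8
tool_pos: [0.4685, -0.0161, 0.0381]
ee_rot: [-2.311, -2.127, -0.0]
wrist_force: [-0.5, 0.0, -0.9]
grip_width: 0.0425
clock: 9.97
tool_pos: [0.4688, -0.0132, 0.0382]
ee_rot: [2.312, 2.127, 0.0]
wrist_force: [-0.1, -1.9, -0.9]
grip_width: 0.0428
clock: 10.05
tool_pos: [0.4691, -0.0116, 0.0382]
ee_rot: [2.311, 2.127, -0.0]
wrist_force: [0.2, -16.7, -0.5]
grip_width: 0.0427
scene box top (array([469.4,  65.3]), array([174.4, 106.6]), 85.55, np.int64(741)) z 0.07011473514573596 tilt [-0.039  0.017] ymin/max [-0.02049756  0.15499588]
green 160 [0.12555481 0.14685294]
top box top (array([475.6,  82. ]), array([131.4,  63.3]), 85.83, np.int64(769)) z 0.0688107765075181 tilt [ 0.008 -0.014] ymin/max [0.02030882 0.14810655]
green 169 [0.12555619 0.14536738]
t 10.15 pos [ 0.4692 -0.0117  0.0382] xax [ 0.083  0.997 -0.001] zax [ 0.001 -0.001 -1.   ] F [ 0.11 -4.36 -0.28] w 0.0427 q [-0.19  0.5   1.91 -0.    0.73 -0.1 ]
```

```bash
true
```

```text
(no output)
```

The force rose to 17 N, so the lid is against the reader. I give one more small nudge with a hold, then retreat.

```bash
python3 -m jog '[{"hand":0.5,"x":0.015,"y":0,"z":0,"spin":0},{"hand":0.5,"x":0,"y":0,"z":0,"spin":0},{"hand":0.5,"x":0,"y":0,"z":0,"spin":0}]'
python3 -m jog '[{"hand":0.5,"x":-0.1,"y":0,"z":0,"spin":0},{"hand":0.5,"x":-0.3,"y":0,"z":0,"spin":0},{"hand":0.5,"x":-0.3,"y":0,"z":0,"spin":0},{"hand":0.5,"x":-0.3,"y":0,"z":-0.1,"spin":0},{"hand":0.5,"x":-0.2,"y":0,"z":-0.25,"spin":0},{"hand":0.5,"x":-0.2,"y":0,"z":-0.25,"spin":0},{"hand":0.5,"x":-0.1,"y":0,"z":-0.25,"spin":0},{"hand":0.5,"x":0,"y":0,"z":-0.25,"spin":0},{"hand":0.5,"x":0,"y":0,"z":0,"spin":0}]'
python3 m.py 9
```

```text
clock: 10.4
tool_pos: [0.4695, -0.0117, 0.0383]
ee_rot: [2.308, 2.127, -0.002]
wrist_force: [-0.3, -15.1, -0.5]
grip_width: 0.0426
clock: 11.15
tool_pos: [0.4566, -0.1912, 0.1757]
ee_rot: [2.307, 2.118, 0.005]
wrist_force: [0.3, -0.5, -0.3]
grip_width: 0.0429
scene box top (array([468.8,  75.9]), array([153.6, 103.4]), 84.81, np.int64(899)) z 0.07007171938223189 tilt [-0.045  0.013] ymin/max [-0.00124378  0.15478944]
green 162 [0.12573651 0.14701657]
top box top (array([475. ,  72.5]), array([150.5,  63.7]), 85.53, np.int64(1216)) z 0.06886816698587561 tilt [ 0.005 -0.001] ymin/max [-0.00256605  0.14788627]
green 172 [0.12549899 0.1454775 ]
t 11.25 pos [ 0.4545 -0.1891  0.1711] xax [ 0.084  0.996 -0.001] zax [ 0.002 -0.001 -1.   ] F [ 0.3   0.68 -0.41] w 0.0429 q [-0.55  0.34  1.71  0.    1.09 -0.47]
```

View pics/scene9.png

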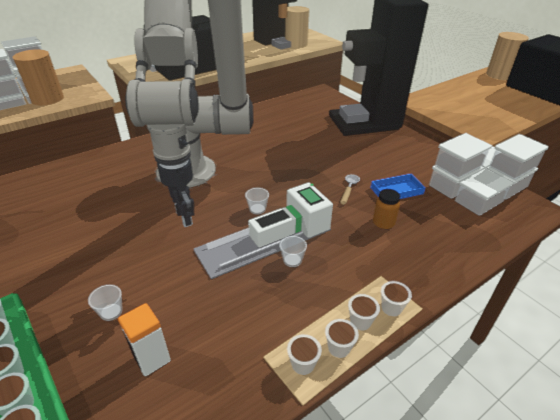

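View pics/top9.png

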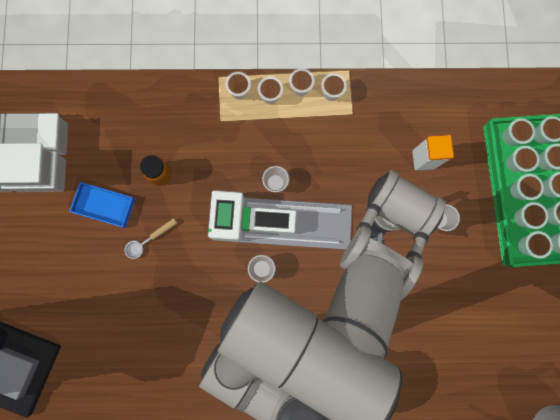

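In both pictures the lid touches the reader ((296,216) in scene, (247,219) in top). The window is up, the bystanders are unmoved and the fingers are clear. The distance from box centre to reader centre measures 117.3 mm; flush would be 117.5 mm.

```bash
python3 -c "
from station import manip
print(manip.close_job())"
```

```text
the job is handed in; nothing more can be done
None
```

The green-lidded box now lies window up in the channel with its lid against the reader, and the job is handed in at about 11.3 s of the 42 s allowed. `close_job` reports no verdict, so these are my own last checks. I tipped the box with the fingers half open, pushing high on the window face, and it fell window up. I then pushed it along at mid-height until the wrist force rose to about 17 N, held it there, and backed away.

- **Position:** the top camera puts the box centre 117.3 mm from the reader's centre along the channel, and exactly flush would be 117.5 mm.
- **Squareness and flatness:** the box heading is 85.5° and the reader's is 85.6°. The upper face is at about 69 mm with no visible tilt.
- **Clearance:** the fingers were about 180 mm behind their last contact point and about 170 mm up, with no contact force above noise.
- **Bystanders:** they look unmoved in both pictures. I judged this by eye and did not measure it.

The scene camera's box-top outline disagreed: it came out larger and slightly tilted because it also took in other points, at least the reader's face. I relied on the top camera instead. The green lid's edges agreed between the two cameras within 2 mm.

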